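# Twist a grinding cup home in the bench mill and close the keeper

### The arm

A 6-joint arm with a two-finger parallel gripper is mounted at the origin on the work surface. World frame = base frame: x ahead of the robot, y to its left, z up, the work surface at z = 0. Lengths are in m, angles in degrees, forces in N, time in s.
With the tool pointing down it reaches from about 0.25 to 0.85 m from the base axis. Payload 12.5 kg.
Tool frame: the origin (TCP) lies between the finger pads; the fingertips stand 17 mm ahead of it and the grasp point (between the pads) lies 2 mm behind it (ctrl.nose_length is the z of the fingertips in the tool frame, in m); z points along the fingers, y is the line along which they close (so a half turn about z gives the same grasp; the last joint's range is limited). The gripper opens to 93 mm and grips with 3 to 60 N. Pads are 15 mm wide; open, the fingers measure 128 mm over their backs; the gripper's body (75 mm by 188 mm) begins 65 mm behind the grasp point.
Start: joints at [-76.524, 20.094, 94.641, -0, 65.266, -4.847], TCP at [0.173, -0.522, 0.236] pointing down, gripper open.
Joint ranges: [-157.81, 157.81], [-45, 120.19], [0.68, 151.7], [-89.99, 269.99], [4.06, 180], [-164.3, 164.3]. Speed limits (degrees/s): [127.2, 127.2, 159.86, 180, 180, 180].

### API

Orientations are given as a 3x3 rotation matrix whose columns are the frame's x, y, z axes.
In Python, from cell import ctrl gives the robot as it stands. The module is installed in compiled form; this text tells all that it offers. Calls block until the motion is done:
- ctrl.goto(position, orientation): joint-space move of the TCP to a pose.
- ctrl.servo_line(position, feed=0.15, attitude=None): straight line of the TCP; attitude=None keeps the orientation; feed is the mean speed in m/s.
- ctrl.movej(angles): joint-space move.
- ctrl.let_go() and ctrl.gripper_close(grasp_force=None): open the fingers fully, or close them until they stop; grasp_force is the grip in N (None keeps the last).
- ctrl.wait(seconds).
- ctrl.solve_ik(position, orientation): joint angles nearest the present ones, or None.
- ctrl.read_state(): the state.
- ctrl.get_image(name): name is "scene" or "top"; returns (picture, depth): 400x640x3 uint8, red, green, blue; 400x640 float32, m along the optical axis (not along the pixel's ray), 0 where there is no reading.
- ctrl.camera_info(name): a dict with "mtx" (3x3 intrinsics, pixels), "k1" (the pictures are not rectified: a ray, as slopes to the right and down, at radius r is drawn at 1 + k1 r^2 times it, then the intrinsics apply), "extrinsics" (4x4, takes a point from camera to world coordinates). Camera axes: x right, y down, z forward; pixel columns grow to the right and rows downward; lengths in m; the calibration is good to about 2 mm. A picture is of the moment at which its call begins. camera_info takes no time and is no camera call.
A pose or a line that the arm cannot do raises ctrl.IKError and nothing moves.
- ctrl.close_job(): hands the job in; it is judged then, once.
The state is a dict: "clock": time; "joint_positions": joint angles; "dq": joint speeds; "effort": joint torques, N m; "ee_pos": TCP position; "tcp_rot": TCP orientation; "force": force on the tool from outside, world axes, zero at the start; "ft_torque": the same for the moment, N m; "finger_gap": opening from 0.0 (shut) to 1.0 (fully open); "grip_force": force on a finger pad.
Only numpy, scipy, OpenCV 4.12 (cv2) and the standard library are available. Lean on these libraries where they do the work, as an engineer would, in place of code of your own. Each camera call takes 0.05 s, during which the arm holds its last target. There are 200 camera calls.

### The job

Load the bench mill: swing the mill's keeper well clear of the cup holder, then lift the steel cup with the straight bar handle out of the tray, keeping it upright, and stand it in the mouth of the holder with its bar pointing at the keeper's pivot. The fit is snug, so press and twist the cup about a quarter turn, either way, until its flange sits fully home on the holder's rim and the bar lies crosswise to the line to the pivot; then swing the keeper fully back over the flange, let go, and leave the jar, tube rack and bottle as they stand.

Things in the scene. Friction and masses are not known exactly. Their poses are not given: they have to be found in the camera images.
- cup: Closed stainless steel cup, 0.32 kg, 70 mm tall, standing in the tray. Origin: centre of its underside, z up its axis. Foot tapers from diameter 37 mm at the underside to 42 at 12 mm up; body diameter 42 up to 40 mm; flange diameter 68 from 40 to 46 mm; on it a straight bar handle.
- cup_bar (a point): Centre of the cup's bar handle, 58 mm above its underside, with the cup's axes. The bar is 60 mm long along x, 22 mm wide along y, 24 mm high. Either end is as good as the other.
- mill: The bench mill, fixed: white housing 160 mm (x) by 260 mm (y), 50 mm high. Origin: centre of its underside. On top, 60 mm to -y of its centre, stands the cup holder; 15 mm to +y, the keeper's pivot post.
- well (a point): Centre of the holder's mouth, on the bore's axis at rim height, 95 mm above the bench; z up, +y towards the keeper's pivot 75 mm away. The holder is an aluminium collar, outer diameter 72 mm, bore diameter 46 mm, 45 mm tall. A cup is home when its flange rests on the rim, its foot 40 mm below it.
- springs (a point): On the bore's axis, 21 mm below the rim, where four sprung steel fingers begin to grip: let go there, the cup stands by itself, foot at this point. From here about 25 to 35 N pushes it straight down, but 10 to 22 N if it is twisted a quarter turn on the way (moment up to 0.9 N m). It stays where it is left.
- pivot (a point): Upright swivel axis of the keeper, at the underside of its bar: 10 mm above the holder's rim, so 4 mm above the flange of a cup that is home. A cup that is not home, or has its bar pointing at the pivot, blocks the keeper. Axes as well.
- keeper (a joint): Keeper angle, rad: a level steel bar 106 x 18 x 12 mm, one end 50 mm from the pivot. 0 = closed against its stop, that end pointing at the bore, over the flange's edge. It grows to 1.6 as it opens, counterclockwise from above (its pin goes from the well's +y side towards -x). Stays where left; about 1.5 N at the pin moves it. Starts nearly closed.
- keeper_pin (a point): Top of the keeper's upright pin, 150 mm above the bench, diameter 10 mm, standing 33 mm above the keeper's bar on the end away from the bore, 50 mm from the pivot: push or hook it to swing the keeper.
- tray: Shallow greenish tray, 220 mm (x) by 280 mm (y), walls 22 mm high, floor 5 mm thick, fixed to the bench. Origin: centre of its underside. The cup and the jar stand in it.
- jar: Bystander: round steel jar, diameter 52 mm, 58 mm tall with a small round knob and no bar, standing in the tray. Origin: centre of its underside.
- rack: Bystander: green tube rack 90 x 60 x 46 mm on the bench. Origin: centre of its underside.
- bottle: Bystander: amber bottle, diameter 54 mm, 110 mm tall, on the bench. Origin: centre of its underside.
Not all that is in view belongs to the job. What is shaped like the cup but blue or yellow is not meant.

How it is judged:
By the outcome, as a careful person would: the job done as asked, in the order asked, and still so for the second after the job is handed in, with the robot touching nothing.
It also fails if it takes over 72 s, if anything falls off the work surface, if the arm or the gripper's body presses on something with over 40 N, if the wrist force passes 120 N, or if a joint passes its speed limit or range.

## Working session

There is one attempt and no reset: what is moved stays moved. The work goes in short steps, each a Python script; the robot and the scene stay as the last script left them, time stands still between calls to the robot, and variables do not carry over. Pictures are saved under pics/ and viewed, at most 10 in all, crops included, and the job is handed in when it is done.

```bash
mkdir -p pics; cat > h.py <<'E'
import numpy as np, cv2
from cell import ctrl
def shot(n,f):
    im,d=ctrl.get_image(n); cv2.imwrite(f'pics/{f}.png',im[:,:,::-1]); np.savez(f'pics/{f}.npz',im=im,d=d); return im,d
def cloud(n,d):
    c=ctrl.camera_info(n); K=np.array(c["mtx"]);E=np.array(c["extrinsics"])
    h,w=d.shape; u,v=np.meshgrid(np.arange(w),np.arange(h))
    x=(u-K[0,2])/K[0,0]; y=(v-K[1,2])/K[1,1]; a,b=x.copy(),y.copy()
    for _ in range(20):
        s=1+c["k1"]*(a*a+b*b); a,b=x/s,y/s
    P=np.stack([a*d,b*d,d],-1)
    return P@E[:3,:3].T+E[:3,3]
E
python3 - <<'E'
from h import *
for n in("scene","top"):
    im,d=shot(n,n); c=ctrl.camera_info(n); print(n,c["mtx"],c["k1"],np.round(c["extrinsics"],3))
s=ctrl.read_state(); print(s["clock"],s["ee_pos"],np.round(s["tcp_rot"],3),s["finger_gap"])
E
```

```text
scene [[379.20153715   0.         321.86081892]
 [  0.         379.20153715 195.51457194]
 [  0.           0.           1.        ]] 0.02218474237333158 [[-0.047  0.885 -0.463  1.052]
 [ 0.999  0.045 -0.015 -0.053]
 [ 0.008 -0.463 -0.886  0.931]
 [ 0.     0.     0.     1.   ]]
top [[375.5369904    0.         318.19524827]
 [  0.         375.5369904  203.57493763]
 [  0.           0.           1.        ]] -0.049033379259119894 [[ 0.    -0.989  0.15   0.454]
 [-1.    -0.     0.003 -0.088]
 [-0.003 -0.15  -0.989  0.979]
 [ 0.     0.     0.     1.   ]]
0.1 [ 0.1728708  -0.52184125  0.23517795] [[ 0.949  0.314 -0.   ]
 [ 0.314 -0.949  0.001]
 [ 0.    -0.001 -1.   ]] 1.0009167272061348
```

View pics/scene.png

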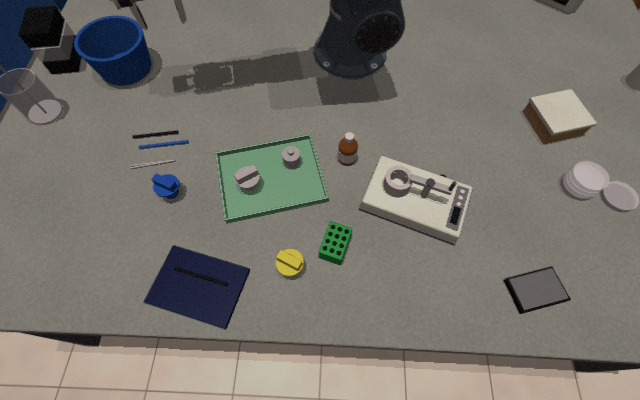

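View pics/top.png

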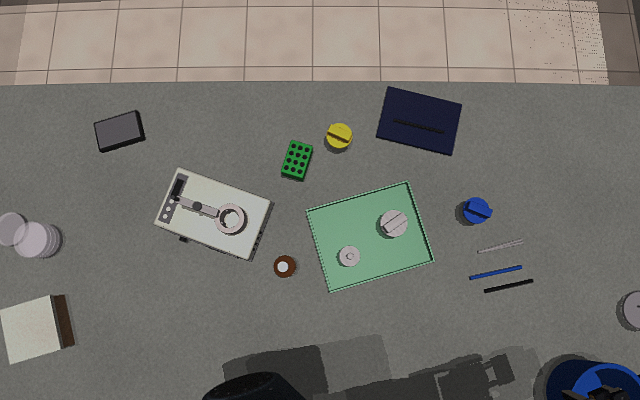

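In the top picture, the candidates are: steel cup with bar (394,224), jar with round knob (349,257), blue decoy (477,210) and yellow decoy (339,135). I choose (394,224). The holder is at (231,219) and the pivot at about (197,206). Next I measure and check in an enlarged crop.

```bash
python3 - <<'E'
from h import *
z=np.load('pics/top.npz'); im,d=z['im'],z['d']; P=cloud("top",d); np.save('pics/P.npy',P)
def sel(c,r,lo,hi):
    m=np.zeros(d.shape,bool); m[c[1]-r:c[1]+r,c[0]-r:c[0]+r]=1
    m&=(P[...,2]>lo)&(P[...,2]<hi)&(d>0); return P[m]
def rect(p):
    (c,s,a)=cv2.minAreaRect((p[:,:2]*1000).astype(np.float32)); return np.round(c,1),np.round(s,1),round(a,1)
def circ(p):
    (c,r)=cv2.minEnclosingCircle((p[:,:2]*1000).astype(np.float32)); return np.round(c,1),round(r,1)
b=sel((394,224),22,.066,.085); print('bar',len(b),rect(b),b[:,2].mean())
f=sel((394,224),22,.042,.060); print('flange',len(f),circ(f),np.median(f[:,2]))
h=sel((231,219),28,.088,.102); print('holder',len(h),circ(h),np.median(h[:,2]))
m=sel((213,214),65,.042,.058); print('mill',len(m),rect(m),np.median(m[:,2]))
k=sel((200,205),40,.110,.130); print('keeper',len(k),rect(k),np.median(k[:,2]))
k=sel((190,200),40,.135,.160); print('pin',len(k),k.mean(0) if len(k) else '',)
j=sel((349,257),14,.045,.09); print('jar',len(j),circ(j))
bo=sel((285,266),14,.08,.13); print('bottle',len(bo),bo.mean(0))
a=cv2.resize(im[175:275,150:290,::-1],None,fx=5,fy=5,interpolation=3)
c=cv2.resize(im[190:280,335:425,::-1],None,fx=5,fy=5,interpolation=3)
cv2.imwrite('pics/mill.png',a); cv2.imwrite('pics/cup.png',c)
E
```

```text
bar 215 (array([ 545.6, -272.1]), array([22.1, 57.7]), 36.2) 0.07459318432683437
flange 350 (array([ 546.1, -272.9]), 33.9) 0.05098990545071991
holder 421 (array([553.1, 126.9]), 36.3) 0.09513858838918243
mill 5507 (array([572.1, 182.4]), array([260.8, 164.1]), 69.8) 0.05042992632781507
keeper 346 (array([579.6, 199.3]), array([104.6,  21. ]), 68.7) 0.11818523561668787
pin 28 [0.59499096 0.2421479  0.14631513]
jar 348 (array([ 465.4, -162.1]), 25.9)
bottle 204 [ 0.4406264  -0.00517859  0.09635787]
```

View pics/mill.png

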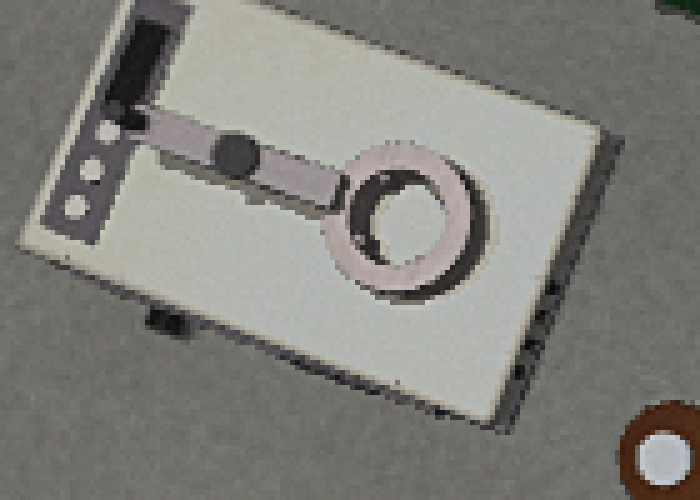

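View pics/cup.png

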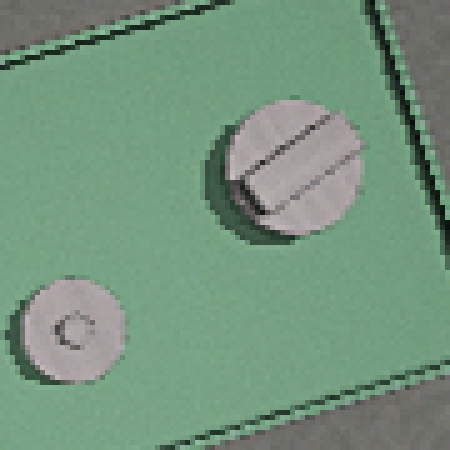

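The first crop shows the keeper running from the holder's left edge (340,190) past the pivot head (237,155) to the pin (130,118), nearly closed. The second confirms the steel cup with its straight bar at (295,165) and the knobbed jar at (75,330). I cross-check with the scene camera and check IK.

```bash
cat >> h.py <<'E'
def Rz(a):
    a=np.radians(a); c,s=np.cos(a),np.sin(a); return np.array([[c,s,0],[s,-c,0],[0,0,-1.]])
def st(): 
    s=ctrl.read_state(); print(round(s["clock"],2),np.round(s["ee_pos"],4),'F',np.round(s["force"],1),'T',np.round(s["ft_torque"],2),'gap',round(s["finger_gap"]*93,1),'grip',round(s["grip_force"],1)); return s
from scipy.optimize import least_squares
def ring(p,r):  # centre of a filled disc/ring of outer radius r (m) from hull points
    h=cv2.convexHull((p[:,:2]*1000).astype(np.float32))[:,0]
    return least_squares(lambda c:np.hypot(*(h-c[:2]).T)-c[2],[*h.mean(0),r],loss='soft_l1').x
E
python3 - <<'E'
from h import *
for n in("top","scene"):
    d=np.load(f'pics/{n}.npz')['d']; P=cloud(n,d)
    def sel(c,r,lo,hi):
        m=(np.hypot(P[...,0]-c[0],P[...,1]-c[1])<r)&(P[...,2]>lo)&(P[...,2]<hi)&(d>0); return P[m]
    def rect(p): return cv2.minAreaRect((p[:,:2]*1000).astype(np.float32))
    print(n)
    for nm,c,r,lo,hi,R in(("holder",(.553,.127),.042,.091,.1,36),("flange",(.546,-.272),.04,.046,.056,34)): 
        p=sel(c,r,lo,hi); print(nm,len(p),ring(p,R),np.median(p[:,2]))
    print('bar',rect(sel((.546,-.272),.04,.071,.08)))
    print('mill',rect(sel((.572,.182),.16,.047,.054)))
    k=sel((.579,.198),.065,.112,.122);print('keeper',rect(k))
    k=sel((.595,.242),.02,.125,.16);print('pin',len(k),k.mean(0),k.max(0))
    k=sel((.5787,.197),.016,.12,.16);print('head',len(k),k.mean(0) if len(k) else'',k.max(0) if len(k) else '')
for p,a in(((.595,.243,.145),70),((.53,.21,.145),153),((.546,-.2725,.0695),36.2),((.553,.127,.2),-20.2),((.553,.127,.12),69.8)):
    print(ctrl.solve_ik(np.array(p),Rz(a)))
E
```

```text
top
holder 400 [552.92394442 126.4779018   35.42206626] 0.09524566267256107
flange 345 [ 545.93045182 -272.1262892    32.72530963] 0.050976626192498875
bar ((545.349853515625, -272.3871765136719), (21.806663513183594, 57.742088317871094), 34.99907302856445)
mill ((573.3057250976562, 182.7179412841797), (259.17529296875, 159.75364685058594), 69.94709014892578)
keeper ((579.204345703125, 199.20010375976562), (104.60745239257812, 20.51659393310547), 70.7642593383789)
pin 35 [0.59465002 0.2419247  0.14289538] [0.59980799 0.24698968 0.15355987]
head 67 [0.57894432 0.19808546 0.12172014] [0.58972785 0.2103266  0.12494487]
scene
holder 305 [552.33226951 126.32303584  35.28649615] 0.09408157111149917
flange 212 [ 544.92365508 -272.09570946   34.02804617] 0.050245409310636535
bar ((545.309326171875, -272.1546630859375), (22.19611930847168, 58.88398361206055), 34.303062438964844)
mill ((573.7860107421875, 182.5517578125), (258.69891357421875, 160.4663543701172), 70.26063537597656)
keeper ((578.2144775390625, 200.2146759033203), (107.2291488647461, 21.253299713134766), 70.37738800048828)
pin 36 [0.59541008 0.24459079 0.14122003] [0.59924807 0.24960633 0.15235323]
head 42 [0.57752865 0.19876889 0.12129504] [0.58899352 0.20910615 0.12328044]
[ 1.80662902e+01  3.51381718e+01  8.44625274e+01 -2.54444375e-14
  6.03993008e+01  3.80662902e+01]
[ 1.69361710e+01  2.82988386e+01  9.63182636e+01 -2.54444375e-14
  5.53828978e+01 -4.60638290e+01]
[-3.08933295e+01  3.79395905e+01  9.21283273e+01 -2.54444375e-14
  4.99320822e+01  2.29066705e+01]
[ 8.23321192e+00  2.41048260e+01  9.41262119e+01 -2.54444375e-14
  6.17689621e+01  1.18433212e+02]
[ 8.23321192e+00  3.00477531e+01  9.76566357e+01 -2.54444375e-14
  5.22956111e+01  2.84332119e+01]
```

```bash
cat >> h.py <<'E'
TH=70.1; WELL=np.array([.5529,.1263]); PIV=np.array([.5786,.1967]); CUP=np.array([.5454,-.2722]); CA=35.
def pin(k,z=.145):
    a=np.radians(TH+k); return np.array([*(PIV+.05*np.array([np.cos(a),np.sin(a)])),z])
E
python3 - <<'E'
from h import *
ctrl.goto(pin(1,.19),Rz(TH+1)); ctrl.servo_line(pin(1),.12)
st(); ctrl.gripper_close(8); st()
for k in np.linspace(1,84,7)[1:]:
    ctrl.servo_line(pin(k),.10,Rz(TH+k)); st()
ctrl.let_go(); st(); ctrl.servo_line(pin(84,.21),.2); shot("top","open")
im=np.load('pics/open.npz')['im']; cv2.imwrite('pics/open_c.png',cv2.resize(im[175:275,150:290,::-1],None,fx=4,fy=4,interpolation=3))
E
```

```text
3.69 [0.595  0.2439 0.1453] F [-0.3 -0.2  0.1] T [-0.08 -0.06  0.03] gap 93.1 grip 0.0
4.94 [0.5945 0.2442 0.145 ] F [-2.   1.2  0.7] T [ 0.25  0.47 -0.02] gap 9.5 grip 8.0
5.33 [0.5831 0.2467 0.145 ] F [-1.3  2.6 -1.2] T [0.44 0.04 0.03] gap 9.8 grip 8.0
5.72 [0.5711 0.2466 0.145 ] F [-0.7  4.6  0.4] T [0.94 0.17 0.06] gap 9.9 grip 8.0
6.12 [0.5592 0.2434 0.1451] F [-3.1  7.5  1. ] T [1.08 0.49 0.01] gap 9.7 grip 8.0
6.51 [0.5484 0.2374 0.145 ] F [-4.1  6.7  1.8] T [ 1.06  0.89 -0.04] gap 9.6 grip 8.0
6.9 [0.5394 0.2288 0.145 ] F [-6.5  5.3  3.8] T [0.81 1.   0.02] gap 9.6 grip 8.0
7.29 [0.5328 0.2183 0.145 ] F [-7.3  2.7  3.6] T [0.43 1.15 0.01] gap 9.8 grip 8.0
8.65 [0.5336 0.2186 0.145 ] F [-0.3  0.4  0.1] T [ 0.03 -0.15  0.05] gap 93.1 grip 0.0
```

```bash
python3 - <<'E'
from h import *
ctrl.goto(np.array([*CUP,.17]),Rz(CA)); ctrl.servo_line(np.array([*CUP,.0695]),.12)
st(); ctrl.gripper_close(60); st()
ctrl.servo_line(np.array([*CUP,.24]),.15); st(); shot("scene","lift")
ctrl.goto(np.array([*WELL,.24]),Rz(TH-90)); st()
im,d=shot("top","over"); im2,_=shot("scene","over2")
a=cv2.resize(im[120:300,140:420,::-1],None,fx=2.5,fy=2.5,interpolation=3); b=cv2.resize(im2[120:260,330:490,::-1],None,fx=3,fy=3,interpolation=3)
cv2.imwrite('pics/o1.png',a); cv2.imwrite('pics/o2.png',b)
E
```

```text
11.95 [ 0.5458 -0.2724  0.0702] F [-0.7 -0.9 -0.1] T [-0.04 -0.07 -0.01] gap 93.4 grip 0.0
12.58 [ 0.5455 -0.2723  0.0696] F [-0.  -0.3  0.5] T [-0.05  0.01  0.04] gap 59.5 grip 60.0
13.87 [ 0.545 -0.272  0.239] F [-0.8 -0.3 -2.9] T [-0.05  0.   -0.01] gap 59.5 grip 60.0
15.39 [0.5531 0.1257 0.2399] F [-0.1 -0.8 -3.1] T [ 0.03  0.   -0.04] gap 59.1 grip 60.0
```

View pics/o2.png

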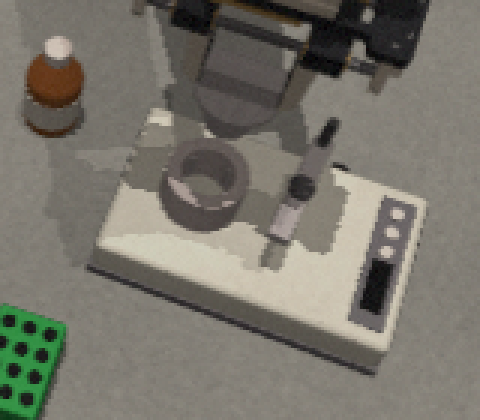

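The crop shows the keeper swung open (pin at (330,130)), pivot head at (300,187), and the gripped cup upright above the holder (205,170). I lower it with a force guard.

```bash
python3 - <<'E'
from h import *
ctrl.servo_line(np.array([*WELL,.165]),.12); s=st()
for z in(.157,.152,.147,.143,.1395):
    ctrl.servo_line(np.array([*WELL,z]),.03); s=st()
    if np.linalg.norm(s["force"]-[0,0,-3.1])>15: print("STOP"); break
E
```

```text
16.27 [0.5534 0.1263 0.1657] F [ 0.8 -0.3 -3.4] T [ 0.03 -0.05 -0.02] gap 59.9 grip 60.0
16.68 [0.5529 0.1263 0.157 ] F [-0.5  0.  -3.6] T [ 0.07  0.06 -0.  ] gap 59.4 grip 60.0
17.0 [0.5528 0.1263 0.1518] F [ 0.5  0.4 -3.8] T [ 0.07  0.05 -0.04] gap 59.5 grip 60.0
17.32 [0.5528 0.1263 0.1468] F [ 0.6 -0.4 -3.1] T [0.09 0.02 0.04] gap 59.5 grip 60.0
17.6 [0.5527 0.1262 0.1427] F [-0.7 -0.9 -4.1] T [-0.1   0.11 -0.01] gap 59.4 grip 60.0
17.87 [0.5527 0.1262 0.1391] F [ 0.6 -1.1 -6.8] T [-0.13  0.09 -0.09] gap 59.2 grip 60.0
```

```bash
python3 - <<'E'
from h import *
N=9
for i in range(1,N+1):
    ctrl.servo_line(np.array([*WELL,.1388-(.0193*i/N)]),.01,Rz(TH-90+90*i/N)); s=st()
    f=s["force"]
    if f[2]>35 or np.hypot(f[0],f[1])>20: print("STOP",i); break
E
```

```text
18.3 [0.5531 0.1264 0.1378] F [-5.2 -0.5  8.4] T [-0.11  1.02  0.33] gap 59.2 grip 60.0
18.67 [0.5527 0.1264 0.1345] F [-2.4 -0.9 -0.9] T [-0.    0.66  0.11] gap 59.7 grip 60.0
19.03 [0.5532 0.1267 0.133 ] F [-2.9  1.8  5.6] T [0.47 0.79 0.39] gap 59.9 grip 60.0
19.4 [0.5533 0.1268 0.1312] F [-4.6  1.7  8.6] T [0.59 0.96 0.37] gap 59.5 grip 60.0
19.77 [0.5532 0.1271 0.1292] F [-5.1  4.5 10.7] T [0.84 1.17 0.48] gap 59.4 grip 60.0
20.13 [0.5531 0.127  0.1272] F [-7.   3.4 12.6] T [0.73 1.39 0.32] gap 59.6 grip 60.0
20.5 [0.553  0.1271 0.1251] F [-7.2  4.2 13.9] T [0.73 1.56 0.44] gap 59.4 grip 60.0
20.87 [0.5529 0.127  0.123 ] F [-7.9  2.6 14.2] T [0.66 1.63 0.36] gap 59.8 grip 60.0
21.23 [0.5529 0.127  0.1208] F [-8.   3.2 14.3] T [0.67 1.69 0.43] gap 59.3 grip 60.0
```

```bash
python3 - <<'E'
from h import *
for z in(.119,.1182,.1174,.1166,.1158,.115):
    ctrl.servo_line(np.array([*WELL,z]),.01); ctrl.wait(.2); s=st()
    if s["force"][2]>42: break
s=st(); R=s["tcp_rot"]; print(np.degrees(np.arctan2(R[1,0],R[0,0])))
E
```

```text
21.68 [0.5529 0.1271 0.1206] F [-9.4  3.8 18. ] T [0.67 1.94 0.15] gap 59.5 grip 60.0
22.13 [0.553  0.1271 0.1201] F [-10.6   3.3  20.9] T [ 0.6   2.11 -0.02] gap 59.5 grip 60.0
22.58 [0.5531 0.1271 0.1196] F [-9.6  2.6 23.5] T [ 0.74  2.61 -0.01] gap 59.7 grip 60.0
23.03 [0.5531 0.1271 0.1195] F [-12.6   1.8  32.7] T [ 0.73  3.36 -0.04] gap 59.5 grip 60.0
23.48 [0.5531 0.1271 0.1195] F [-16.    2.2  40.8] T [ 0.6   4.16 -0.02] gap 59.7 grip 60.0
23.93 [0.5532 0.1271 0.1193] F [-20.2   0.7  48.9] T [0.46 4.58 0.04] gap 59.9 grip 60.0
23.93 [0.5532 0.1271 0.1193] F [-20.2   0.7  48.9] T [0.46 4.58 0.04] gap 59.9 grip 60.0
69.94919052997102
```

It stopped hard at the predicted home height (0.1195). I release, rise, move aside and look.

```bash
python3 - <<'E'
from h import *
ctrl.servo_line(np.array([*WELL,.119]),.02); ctrl.let_go(); st()
ctrl.servo_line(np.array([*WELL,.22]),.15); ctrl.goto(np.array([.45,.33,.24]),Rz(TH+60)); st()
im,d=shot("top","home"); P=cloud("top",d)
def sel(c,r,lo,hi):
    m=(np.hypot(P[...,0]-c[0],P[...,1]-c[1])<r)&(P[...,2]>lo)&(P[...,2]<hi)&(d>0); return P[m]
b=sel(WELL,.036,.117,.135); print('bar',len(b),cv2.minAreaRect((b[:,:2]*1000).astype(np.float32)),np.median(b[:,2]))
f=sel(WELL,.04,.09,.112); print('flange',len(f),ring(f,34),np.median(f[:,2]))
k=sel(PIV,.07,.13,.16); print('pin',k.mean(0),pin(84))
cv2.imwrite('pics/home_c.png',cv2.resize(im[165:285,150:310,::-1],None,fx=4,fy=4,interpolation=3))
E
```

```text
25.02 [0.5529 0.1263 0.119 ] F [ 0.1  0.5 -0.2] T [-0.05 -0.04  0.04] gap 92.7 grip 0.0
26.76 [0.4503 0.3293 0.2394] F [ 0.4 -0.1  0.7] T [-0.06 -0.11 -0.04] gap 93.1 grip 0.0
bar 269 ((554.183837890625, 126.23588562011719), (22.747583389282227, 59.96622848510742), 69.83879852294922) 0.12515457279480513
flange 439 [552.707058   126.14634111  35.27544188] 0.10116781450075274
pin [0.53349486 0.21638341 0.14592324] [0.53362211 0.21854009 0.145     ]
```

View pics/home_c.png

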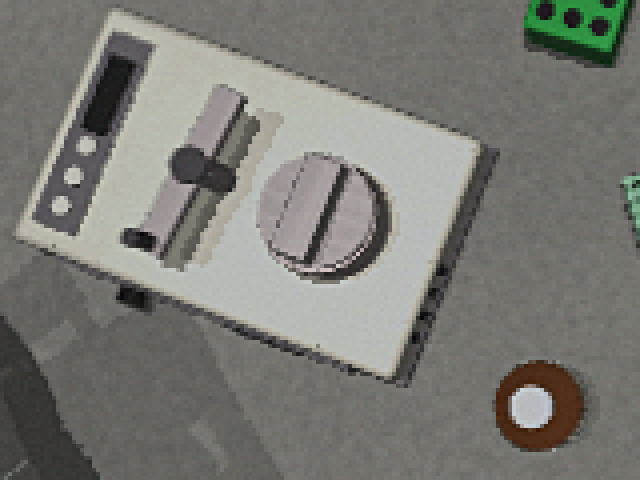

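The picture shows the cup seated at (317,215) with its bar crosswise to the pivot (190,165) and the keeper open, pin at (130,237). Heights are 0.101 for the flange and 0.125 for the bar top, so it is home. Now I close the keeper.

```bash
python3 - <<'E'
from h import *
ctrl.goto(pin(84,.19),Rz(TH+84)); ctrl.servo_line(pin(84),.12); ctrl.gripper_close(8); st()
for k in [*np.linspace(84,4,7)[1:],2,1,0,-1,-2,-3]:
    ctrl.servo_line(pin(k),.10 if k>=4 else .02,Rz(TH+k)); s=st()
    a=np.radians(TH); ft=s["force"][:2]@[-np.sin(a),np.cos(a)]
    if k<4: ctrl.wait(.15); print(k,'tangential',round(ft,1))
    if k<4 and ft>10: break
    if np.linalg.norm(s["force"])>25: print("STOP");break
E
```

```text
29.26 [0.5336 0.2185 0.145 ] F [-1.4 -0.2  0.3] T [-0.03 -0.11  0.03] gap 10.0 grip 8.0
29.64 [0.54   0.2283 0.145 ] F [0.5 0.4 0.2] T [ 0.   -0.39 -0.03] gap 9.6 grip 8.0
30.02 [0.5483 0.2361 0.145 ] F [ 2.2 -2.  -1. ] T [-0.42 -0.5  -0.05] gap 9.6 grip 8.0
30.41 [0.5582 0.2418 0.145 ] F [ 2.4 -5.3 -0.7] T [-0.86 -0.55 -0.07] gap 9.9 grip 8.0
30.79 [0.5691 0.245  0.145 ] F [ 2.5 -5.9  0.7] T [-1.07 -0.38 -0.03] gap 9.6 grip 8.0
31.18 [0.5805 0.2457 0.1449] F [ 0.4 -7.5  1.4] T [-1.3  -0.14 -0.01] gap 9.4 grip 8.0
31.56 [0.5916 0.2436 0.1449] F [-0.7 -8.6  2.7] T [-1.42  0.14 -0.02] gap 9.8 grip 8.0
31.81 [0.5931 0.2431 0.1449] F [-2.8 -8.3  3.3] T [-1.43  0.26 -0.03] gap 10.0 grip 8.0
2 tangential -0.2
32.21 [0.5938 0.2429 0.1449] F [-3.3 -7.5  3.4] T [-1.37  0.47  0.  ] gap 9.5 grip 8.0
1 tangential 0.6
32.61 [0.5941 0.2428 0.1448] F [-5.8 -7.1  4.9] T [-1.24  1.03  0.02] gap 9.8 grip 8.0
0 tangential 3.0
33.01 [0.5942 0.2429 0.1447] F [-9.1 -4.5  5.9] T [-0.92  1.59  0.02] gap 9.7 grip 8.0
-1 tangential 7.0
33.41 [0.5943 0.2428 0.1447] F [-14.   -3.9   7.5] T [-0.66  2.33  0.08] gap 9.5 grip 8.0
-2 tangential 11.9
```

Against its stop. I release, retreat and check.

```bash
python3 - <<'E'
from h import *
ctrl.let_go(); s=st(); p=np.array(s["ee_pos"]); p[2]=.22; ctrl.servo_line(p,.12); ctrl.goto(np.array([.42,.36,.25]),Rz(TH+60)); st()
im,d=shot("top","fin"); P=cloud("top",d)
def sel(c,r,lo,hi):
    m=(np.hypot(P[...,0]-c[0],P[...,1]-c[1])<r)&(P[...,2]>lo)&(P[...,2]<hi)&(d>0); return P[m]
b=sel(WELL,.036,.121,.135); print('bar',cv2.minAreaRect((b[:,:2]*1000).astype(np.float32)),np.median(b[:,2]))
k=sel(PIV,.062,.112,.120); print('keeper',cv2.minAreaRect((k[:,:2]*1000).astype(np.float32)))
k=sel(PIV,.07,.13,.16); print('pin',k.mean(0),pin(0))
j=sel((.4654,-.162),.04,.045,.09); print('jar',cv2.minEnclosingCircle((j[:,:2]*1000).astype(np.float32)))
cv2.imwrite('pics/fin_c.png',cv2.resize(im[110:310,150:450,::-1],None,fx=2.6,fy=2.6,interpolation=3))
E
```

```text
34.92 [0.5973 0.2431 0.145 ] F [-0.1  0.3 -0.2] T [-0.06 -0.02 -0.02] gap 92.8 grip 0.0
36.56 [0.4205 0.3597 0.2495] F [-0.3 -0.4 -0.1] T [-0.06 -0.14  0.04] gap 92.9 grip 0.0
bar ((554.2499389648438, 126.18283081054688), (22.579545974731445, 60.09531021118164), 69.70282745361328) 0.1253365051691152
keeper ((579.9781494140625, 199.03826904296875), (105.40982818603516, 18.69407081604004), 69.7705307006836)
pin [0.59566771 0.24195531 0.14521014] [0.59561898 0.24371441 0.145     ]
jar ((465.3858642578125, -162.0284881591797), 25.905170440673828)
```

View pics/fin_c.png

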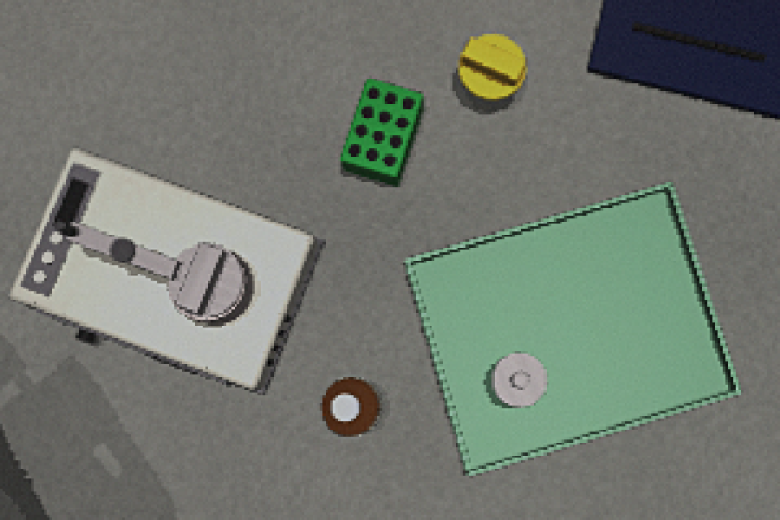

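The picture shows the keeper (pin (68,231) to end (178,270)) over the flange of the seated cup (210,282), with jar, rack and bottle untouched.

```bash
python3 -c "
from cell import ctrl
print(ctrl.close_job())"
```

```text
the job is handed in; nothing more can be done
None
```

The job is handed in at about 37 s: the cup sits fully home with its bar crosswise, the keeper is closed against its stop over the flange, and the jar, rack and bottle stand where they were.

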